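# Snap the storage tub's lid shut all round

## Robot

A 6-joint arm with a two-finger parallel gripper is mounted at the origin on the work surface. World frame = base frame: x ahead of the robot, y to its left, z up, the work surface at z = 0. Lengths are in mm, angles in rad, forces in N, time in s.
With the tool pointing down it reaches from about 225 to 725 mm from the base axis. Payload 3.1 kg.
Tool frame: the origin (TCP) lies midway between the tips of the shut fingers; the grasp point (between the pads) lies 19 mm behind it; z points along the fingers, y is the direction in which the jaws open and shut (so a half turn about z gives the same grasp; the last joint's range is limited). The gripper opens to 85 mm and grips with 20 to 120 N. Pads are 22 mm wide; open, the fingers measure 114 mm over their backs; the gripper's body (76 mm by 85 mm) begins 54 mm behind the grasp point. The pads swing forward as they close: fully open they stand 13 mm farther back than shut.
Start: joints at [-1.431, 0.048, 0.099, 1.622, 0, 1.443], TCP at [138.905, -506.283, 231.312] pointing down, gripper open.
Joint ranges: [-2.91, 2.91], [-0.99, 1.94], [-1.21, 1.42], [-2.12, 2.29], [-1.49, 1.47], [-3.14, 3.14]. Speed limits (rad/s): [2.79, 2.79, 3.14, 3.14, 3.14, 3.14].

## Interface

Orientations are given as a 3x3 rotation matrix whose columns are the frame's x, y, z axes.
In Python, from bench import state, read_camera, hand_in gives the robot as it stands.
- The arm moves only by the tool play_rows, never from a script. Its argument "rows" is a list of rows, each an object with "xyz": the shift along the tool's x, y, z in cm, a list of three; "turn": the turn about the tool's z in rad; "jaw": the gripper command: -1 is fully open, 1 is shut, values between are in proportion. In form: [{"xyz": [tx, ty, tz], "turn": turn, "jaw": jaw}, ...]. A call has 1 to 20 rows; each row is the pose to reach, as a shift and turn from the pose commanded when the call began, along the tool's axes at that moment; what a row does not reach only later rows make up. A row lasts 1/12 s, in which the tool goes at most 41.7 mm and 7.16 degrees, less where a joint would pass 70% of its speed; a pose out of reach is approached as far as the arm can. A call with a gripper value outside its range is refused whole. The fingers move at their own pace and stop on an object; the grip force is fixed at half the most. Time passes only in rows, so rows that repeat a pose let the fingers close. It gives the time, the measured TCP pose, the force and the opening at its end, in the units of the state.
- state(): the state, without advancing time (a new reading comes with each control period).
- read_camera(name): name is "scene" or "top" or "wrist"; returns a dict with "frame" (384x512x3 uint8, red, green, blue), "intrinsics" (3x3 intrinsics, pixels), "extrinsics" (4x4, takes a point from world to camera coordinates); the wrist camera has in their place "tool_from_camera" (4x4, takes a point from camera to tool coordinates, whose origin is the TCP and whose axes are the flange's). Camera axes: x right, y down, z forward; pixel columns grow to the right and rows downward; lengths in mm; the calibration is good to about 2 mm. A picture is of the moment at which its call begins: read the wrist's pose just before it. There is no depth.
- hand_in(): hands the job in, once; it reports no verdict.
The state is a dict: "clock": time; "joint_pos": joint angles; "joint_vel": joint speeds; "tau": joint torques, N m; "eef_pos": TCP position; "eef_rot": TCP orientation; "contact_force": force on the tool from outside, world axes, zero at the start; "moment": the same for the moment, N m; "gripper_width": finger opening in mm.
Only numpy, scipy, OpenCV 4.12 (cv2) and the standard library are available. Lean on these libraries where they do the work, as an engineer would, in place of code of your own. Each camera call takes 0.05 s, during which the arm holds its last target. There are 200 camera calls.

## Task

In the glass studio, one of the two storage tubs has its lid laid on with the rim still standing up: press down around the rim, one side after another, until all four sections have clicked fully shut. Only press: do not lift, tip or shove the tub, leave the other tub, the jar, the tube and the spatula where they are, and draw back clear at the end.

Things in the scene. Friction and masses are not known exactly. Their poses are not given: they have to be found in the camera images.
- tub: Loose white plastic tub, about 0.7 to 1 kg, whose lid is not snapped yet. Lid outline 110 mm (tub x) by 150 mm (tub y). Origin: centre of its underside, z up. Lid's middle panel at 61 mm height; around it a rim of four separate grey sections 22 mm wide, tops at 74 mm when open, 66 mm when shut. While open, a 9 mm gap with a dark seal shows under the rim.
- rim_front_top (a point): Middle of the top face of the rim section on the tub's -x, long side: a flat bar 148 mm long along y, 22 mm wide, 7 mm thick. The point lies 44 mm towards -x from the tub's middle (tub axes) and, above the tub's underside, 74 mm high while open, 66 mm once shut; it moves with the section.
- rim_front (a joint): Travel of the front rim section straight down into the tub, m: 0 = standing open, 0.008 = snapped shut on a hard stop. Over-centre snap: it takes a push of about 8 to 12 N to start it, then gives way ever more easily; let go before 4 mm it springs back up, past 4 mm it clicks down by itself and stays.
- rim_back_top (a point): Middle of the top face of the rim section on the tub's +x, long side: a flat bar 148 mm long along y, 22 mm wide, 7 mm thick. The point lies 44 mm towards +x from the tub's middle (tub axes) and, above the tub's underside, 74 mm high while open, 66 mm once shut; it moves with the section.
- rim_back (a joint): Travel of the back rim section straight down into the tub, m: 0 = standing open, 0.008 = snapped shut on a hard stop. Over-centre snap: it takes a push of about 8 to 12 N to start it, then gives way ever more easily; let go before 4 mm it springs back up, past 4 mm it clicks down by itself and stays.
- rim_left_top (a point): Middle of the top face of the rim section on the tub's +y, short side: a flat bar 63 mm long along x, 22 mm wide, 7 mm thick. The point lies 64 mm towards +y from the tub's middle (tub axes) and, above the tub's underside, 74 mm high while open, 66 mm once shut; it moves with the section.
- rim_left (a joint): Travel of the left rim section straight down into the tub, m: 0 = standing open, 0.008 = snapped shut on a hard stop. Over-centre snap: it takes a push of about 8 to 12 N to start it, then gives way ever more easily; let go before 4 mm it springs back up, past 4 mm it clicks down by itself and stays.
- rim_right_top (a point): Middle of the top face of the rim section on the tub's -y, short side: a flat bar 63 mm long along x, 22 mm wide, 7 mm thick. The point lies 64 mm towards -y from the tub's middle (tub axes) and, above the tub's underside, 74 mm high while open, 66 mm once shut; it moves with the section.
- rim_right (a joint): Travel of the right rim section straight down into the tub, m: 0 = standing open, 0.008 = snapped shut on a hard stop. Over-centre snap: it takes a push of about 8 to 12 N to start it, then gives way ever more easily; let go before 4 mm it springs back up, past 4 mm it clicks down by itself and stays.
- spare: Bystander: a second loose tub of the same make and size, its lid already snapped shut all round (rim tops at 66 mm). Origin at the centre of its underside, same axes. The two tubs may stand either way round, left or right.
- jar: Bystander: loose upright closed green glass jar with a steel cap, 72 mm across, 110 mm tall; origin at the centre of its underside.
- tube: Bystander: loose upright cardboard tube, 44 mm across, 100 mm tall; origin at the centre of its underside.
- spatula: Bystander: loose spatula lying flat, 200 mm long, less than 35 mm high; origin at the underside, x along its length, handle towards its -x.

How it is judged (in metres and radians):
At the end, for the whole second after the job is handed in: All four rim sections are snapped down by more than 6 of their 8 mm, and the tub stands at rest, flat on the table, within 40 mm of where it stood (value of joint each of rim_front, rim_back, rim_left, rim_right above 0.006 m and angle between tub's own z axis and vertical below 0.05 rad and height (world z) of tub below 0.005 m and linear speed of tub below 0.02 m/s and distance of tub from where it was at the start of the episode below 0.04 m); the robot touches nothing.
It fails at once if the tub is lifted more than 12 mm (height (world z) of tub above 0.012 m).
It fails at once if the tub is tipped by more than 0.2 rad (angle between tub's own z axis and vertical above 0.2 rad).
It fails at once if the tub is shoved more than 40 mm (distance of tub from where it was at the start of the episode above 0.04 m).
It fails at once if a bystander (other tub, jar, tube, spatula) is moved more than 25 mm (distance of any of spare, jar, tube, spatula from where it was at the start of the episode above 0.025 m).
It also fails if it takes over 48 s, if anything falls off the work surface, if the arm or the gripper's body presses on something with over 40 N, if the wrist force passes 120 N, or if a joint passes its speed limit or range.

## Working session

There is one attempt and no reset: what is moved stays moved. The work goes in short steps, Python scripts to look and compute and a tool call to move; the robot and the scene stay as the last step left them, time stands still between calls to the robot, and variables do not carry over. Pictures are saved under pics/ and viewed, about 8 in all and at most 12, crops included, and the job is handed in when it is done.

Besides the shell and the picture viewer there is one more tool, called after ">>>" as name([rows], argument=value, ...), one row to a line, values as JSON. play_rows: Moves the arm, as the interface text tells. Its arguments: {"type":"object","properties":{"rows":{"type":"array"}},"required":["rows"]}

```bash
ls; mkdir -p pics; python3 - <<'E'
from bench import state, read_camera
import cv2, pickle
s=state(); print(s['clock'],s['eef_pos'],s['eef_rot'],s['contact_force'],s['gripper_width'])
d={}
for n in ('scene','top'):
    c=read_camera(n); d[n]=c; cv2.imwrite(f'pics/{n}0.png',c['frame'][:,:,::-1]); print(c['intrinsics'],c['extrinsics'])
pickle.dump(d,open('cams.pkl','wb'))
E
```

```text
pics
0.0 [ 138.80780698 -505.69192127  230.11883055] [[ 9.64370583e-01  2.64554850e-01 -3.30931576e-04]
 [ 2.64554893e-01 -9.64367831e-01  2.32272531e-03]
 [ 2.95348481e-04 -2.32751753e-03 -9.99997248e-01]] [ 0.09517561  0.16140007 -0.40389996] 85.56399785292406
[[406.15288975   0.         257.34686498]
 [  0.         406.15288975 186.16083147]
 [  0.           0.           1.        ]] [[ 2.15411634e-01  9.76521339e-01  1.97518376e-03 -2.06917988e+02]
 [ 8.60759083e-01 -1.88919517e-01 -4.72655495e-01 -4.86891480e+02]
 [-4.61185027e-01  1.03515650e-01 -8.81245075e-01  1.36009183e+03]
 [ 0.00000000e+00  0.00000000e+00  0.00000000e+00  1.00000000e+00]]
[[362.31189728   0.         250.61762668]
 [  0.         362.31189728 189.16911123]
 [  0.           0.           1.        ]] [[ 1.78818394e-03 -9.99995389e-01  2.45465413e-03  8.29390565e+01]
 [-9.97122999e-01 -1.96904979e-03 -7.57749804e-02  6.09519619e+02]
 [ 7.57794643e-02 -2.31209248e-03 -9.97121922e-01  1.02030380e+03]
 [ 0.00000000e+00  0.00000000e+00  0.00000000e+00  1.00000000e+00]]
```

View pics/scene0.png

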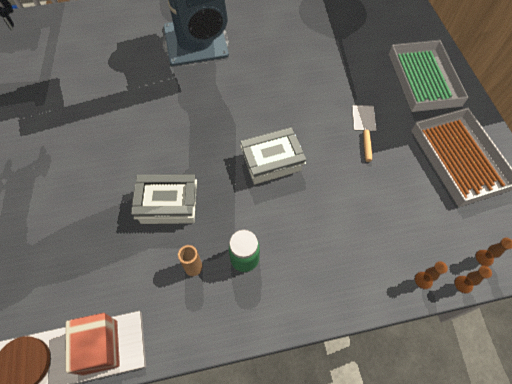

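View pics/top0.png

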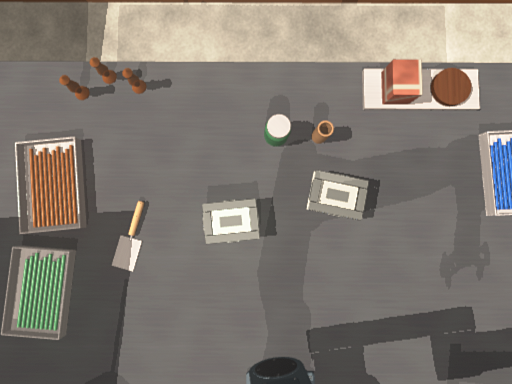

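The scene and top views show two tubs: A at top pixel (338,195) and B at top pixel (231,221). The jar is at (278,128) and the tube at (323,131). I'll zoom in to see which tub is open.

```bash
python3 - <<'E'
import pickle,cv2,numpy as np
d=pickle.load(open('cams.pkl','rb'))
s=d['scene']['frame'][:,:,::-1]; t=d['top']['frame'][:,:,::-1]
r=lambda im: cv2.resize(im,(400,300),interpolation=cv2.INTER_CUBIC)
a=np.vstack([np.hstack([r(s[165:231,122:210]),r(s[118:193,230:330][:, :])]),np.hstack([r(t[162:228,296:384]),r(t[187:253,190:278])])])
cv2.imwrite('pics/crop1.png',a)
E
```

```text
(no output)
```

View pics/crop1.png

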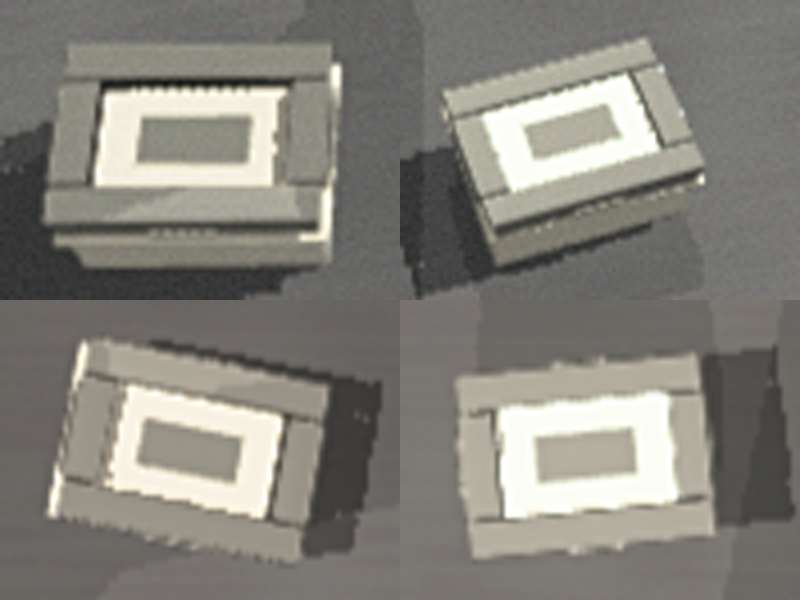

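A's rim looks raised, with a wider dark band and a stronger shadow on its panel. I'll fit both poses, then confirm with the wrist camera.

```bash
cat > h.py <<'E'
import numpy as np,cv2
def toworld(c,uv,z):
    K,E=c['intrinsics'],c['extrinsics']; R,t=E[:3,:3],E[:3,3]
    d=(R.T@np.linalg.inv(K)@np.c_[uv,np.ones(len(uv))].T).T; o=-R.T@t
    return o+d*((z-o[2])/d[:,2])[:,None]
def panel(c,box):  # lid panel outline (outer white) -> rect on z=61
    u0,u1,v0,v1=box; f=c['frame'][v0:v1,u0:u1].min(2)
    m=(f>200).astype(np.uint8)
    n,l,st,_=cv2.connectedComponentsWithStats(m); k=1+np.argmax(st[1:,4])
    p=np.argwhere(l==k)[:,::-1].astype(float)+[u0,v0]
    w=toworld(c,p,61)[:,:2].astype(np.float32); return cv2.minAreaRect(w),len(p)
E
python3 - <<'E'
import pickle
from h import *
d=pickle.load(open('cams.pkl','rb'))
for n,bs in {'top':[(296,384,162,228),(190,278,187,253)],'scene':[(122,210,165,231),(230,330,118,193)]}.items():
    for b in bs: print(n,panel(d[n],b))
E
```

```text
top (((590.86669921875, -159.20448303222656), (96.87811279296875, 62.89562225341797), 78.7257080078125), 525)
top (((519.804931640625, 139.79225158691406), (66.45368194580078, 104.0549087524414), 5.812912464141846), 678)
scene (((589.2850341796875, -160.4930877685547), (96.47411346435547, 56.23107147216797), 77.62141418457031), 490)
scene (((519.2462158203125, 137.82400512695312), (62.77574157714844, 104.46343231201172), 5.768335819244385), 563)
```

>>> play_rows([
  {"xyz":[3,-1.2,0],"turn":-0.07,"jaw":1},
  {"xyz":[6.5,-2.7,0],"turn":-0.14,"jaw":1},
  {"xyz":[10,-4.1,0],"turn":-0.22,"jaw":1},
  {"xyz":[13.5,-5.5,0],"turn":-0.3,"jaw":1},
  {"xyz":[17,-7,0],"turn":-0.38,"jaw":1},
  {"xyz":[20.5,-8.4,0],"turn":-0.46,"jaw":1},
  {"xyz":[24,-9.8,0],"turn":-0.54,"jaw":1},
  {"xyz":[27.5,-11.2,0],"turn":-0.62,"jaw":1},
  {"xyz":[31,-12.7,0],"turn":-0.7,"jaw":1},
  {"xyz":[34.5,-14.1,0],"turn":-0.78,"jaw":1},
  {"xyz":[38,-15.5,0],"turn":-0.86,"jaw":1},
  {"xyz":[41.5,-17,0],"turn":-0.94,"jaw":1},
  {"xyz":[45,-18.4,0],"turn":-1.0,"jaw":1},
  {"xyz":[48.5,-19.8,0],"turn":-1.06,"jaw":1},
  {"xyz":[51,-20.9,0],"turn":-1.107,"jaw":1},
  {"xyz":[52.7,-21.5,0],"turn":-1.107,"jaw":1},
  {"xyz":[52.7,-21.5,0],"turn":-1.107,"jaw":1},
  {"xyz":[52.7,-21.5,0],"turn":-1.107,"jaw":1},
])

```text
clock: 1.6
eef_pos: [590.3, -158.6, 230.1]
eef_rot: [[0.193, 0.981, -0.002], [0.981, -0.193, 0.0], [-0.0, -0.002, -1.0]]
contact_force: [0.4, -0.3, -0.8]
gripper_width: -0.2
```

```bash
cat >> h.py <<'E'
def wristcam():
    from bench import state,read_camera
    s=state(); c=read_camera('wrist'); T=np.eye(4); T[:3,:3]=s['eef_rot']; T[:3,3]=s['eef_pos']
    c['extrinsics']=np.linalg.inv(T@c['tool_from_camera']); return s,c
E
python3 - <<'E'
from h import *
import pickle
np.set_printoptions(precision=3,suppress=True)
s,c=wristcam(); print(s['clock'],s['eef_pos'],s['eef_rot'],s['joint_pos'],s['contact_force'],s['gripper_width']); print(c['tool_from_camera'])
cv2.imwrite('pics/w1.png',c['frame'][:,:,::-1]); pickle.dump(c,open('w1.pkl','wb'))
print(panel(c,(0,512,0,384)))
E
```

```text
1.6 [ 590.343 -158.627  230.098] [[ 0.193  0.981 -0.002]
 [ 0.981 -0.193  0.   ]
 [-0.    -0.002 -1.   ]] [-0.372  0.282  0.36   1.651 -0.     1.393] [ 0.414 -0.291 -0.797] -0.2186426827375481
[[   0.      -0.946   -0.324   83.357]
 [   1.       0.      -0.      -0.029]
 [   0.      -0.324    0.946 -142.544]
 [   0.       0.       0.       1.   ]]
(((591.6565551757812, -159.4756317138672), (98.3927993774414, 63.3145637512207), 78.3592758178711), 4034)
```

View pics/w1.png

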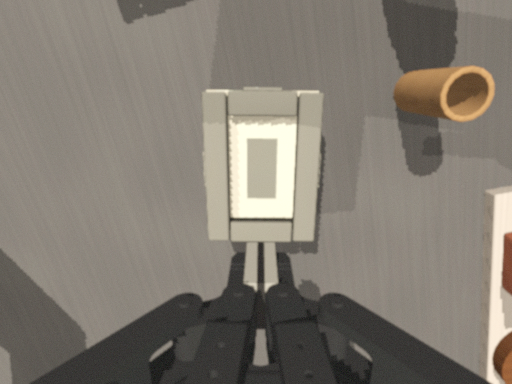

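The wrist view shows the tub upright in the frame, with outer corners near (203,91), (322,91), (316,241) and (209,241). The lid is 110 x 150 mm, so the apparent size gives the rim height.

```bash
python3 - <<'E'
from h import *
import pickle
np.set_printoptions(precision=2,suppress=True)
c=pickle.load(open('w1.pkl','rb'))
uv=np.array([(203,91),(322,91),(316,241),(209,241)],float)
for z in (74,66):
    p=toworld(c,uv,z)[:,:2]; print(z,p.mean(0),[np.linalg.norm(p[i]-p[i-1]) for i in range(4)], np.degrees(np.arctan2(*(p[0]-p[3])[::-1])))
d=pickle.load(open('cams.pkl','rb'))['top']
# A and B corners from crop (scale 400/88)
k=88/400
A=np.array([(83,40),(330,82),(300,260),(50,220)])*k+[296,162]
B=np.array([(56,77),(298,55),(316,234),(73,257)])*k+[190,187]
for nm,q in(('A',A),('B',B)):
    for z in (74,66):
        p=toworld(d,q,z)[:,:2]; print(nm,z,p.mean(0),[np.linalg.norm(p[i]-p[i-1]) for i in range(4)])
r=lambda im: cv2.resize(im,None,fx=4,fy=4,interpolation=cv2.INTER_CUBIC)
cv2.imwrite('pics/w1c.png',r(c['frame'][80:250,190:340,::-1])[:600])
E
```

```text
74 [ 592.38 -156.78] [np.float64(148.72176342905752), np.float64(105.77248351946965), np.float64(148.6011079502231), np.float64(111.21379044517047)] 77.96226705772955
66 [ 592.   -158.92] [np.float64(152.70576646305767), np.float64(108.60594841081571), np.float64(152.58187882920663), np.float64(114.19301869220209)] 77.96226705772956
A 74 [ 589.89 -154.86] [np.float64(110.80193154356814), np.float64(151.1095097019889), np.float64(109.13667011402003), np.float64(151.4659765715583)]
A 66 [ 590.37 -156.81] [np.float64(111.69788890821555), np.float64(152.33139885319477), np.float64(110.01916198017756), np.float64(152.69074815552133)]
B 74 [518.06 137.74] [np.float64(107.75132463511599), np.float64(145.9226336308178), np.float64(107.35709901176621), np.float64(145.37782369663574)]
B 66 [517.96 138.16] [np.float64(108.62261443586621), np.float64(147.1025810960735), np.float64(108.22520105806448), np.float64(146.55336576510763)]
```

View pics/w1c.png

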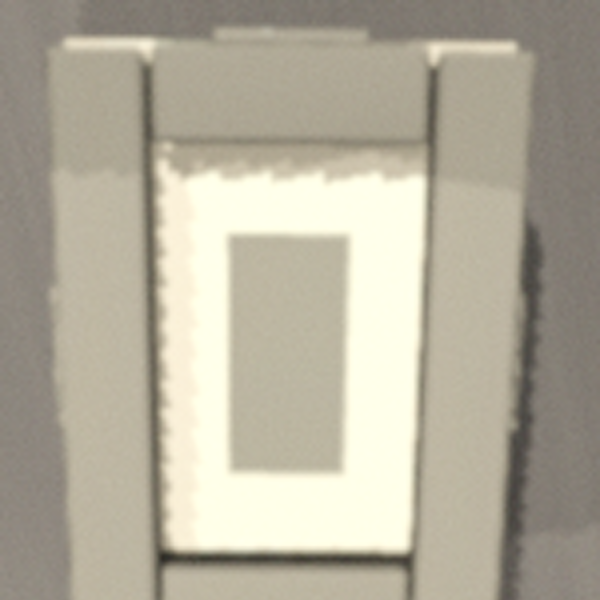

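The rim corners fit 110 x 150 mm at z = 74, and A looks larger than B in the top view too, so A is the open tub. Its centre is about (591,-158) with yaw about -11.5 deg, almost under the TCP. Next I move to hover over the front bar (tool -y).

>>> play_rows([
  {"xyz":[0,-1,1.5],"turn":0,"jaw":1},
  {"xyz":[0,-2,4],"turn":0,"jaw":1},
  {"xyz":[0.1,-3,7],"turn":0,"jaw":1},
  {"xyz":[0.1,-4,10],"turn":0,"jaw":1},
  {"xyz":[0.1,-4.4,12.5],"turn":0,"jaw":1},
  {"xyz":[0.1,-4.4,14],"turn":0,"jaw":1},
  {"xyz":[0.1,-4.4,14.4],"turn":0,"jaw":1},
  {"xyz":[0.1,-4.4,14.4],"turn":0,"jaw":1},
  {"xyz":[0.1,-4.4,14.4],"turn":0,"jaw":1},
])

```text
clock: 2.4
eef_pos: [547.4, -150.8, 88.4]
eef_rot: [[0.196, 0.981, 0.001], [0.981, -0.196, -0.001], [-0.0, 0.001, -1.0]]
contact_force: [-0.0, -0.5, 0.6]
gripper_width: -0.3
```

```bash
python3 - <<'E'
from h import *
import pickle
s,c=wristcam(); p=s['eef_pos']
cv2.imwrite('pics/w2.png',c['frame'][:,:,::-1])
print(p,s['contact_force'])
R=c['extrinsics']; q=c['intrinsics']@(R[:3,:3]@p+R[:3,3]); print('tcp px',q[:2]/q[2])
w=pickle.load(open('w1.pkl','rb')); print('grey rect ctr',toworld(w,np.array([(262.2,168.5)]),61))
E
```

```text
[ 547.35406648 -150.80483437   88.39003064] [-0.01129258 -0.50833221  0.55087708]
tcp px [260.41579354 257.24374568]
grey rect ctr [[ 592.14885627 -156.79344944   61.        ]]
```

View pics/w2.png

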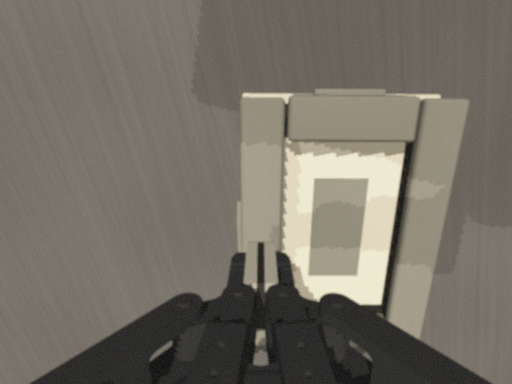

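The tip, around (260,250), is centred on the front bar, which spans columns 241 to 280. Now pressing slowly.

>>> play_rows([
  {"xyz":[0.1,0.05,0.6],"turn":0,"jaw":1},
  {"xyz":[0.1,0.05,1.2],"turn":0,"jaw":1},
  {"xyz":[0.1,0.05,1.4],"turn":0,"jaw":1},
  {"xyz":[0.1,0.05,1.5],"turn":0,"jaw":1},
  {"xyz":[0.1,0.05,1.6],"turn":0,"jaw":1},
  {"xyz":[0.1,0.05,1.6],"turn":0,"jaw":1},
])

```text
clock: 2.95
eef_pos: [549.0, -149.4, 73.9]
eef_rot: [[0.194, 0.981, 0.003], [0.981, -0.194, -0.001], [-0.001, 0.003, -1.0]]
contact_force: [-2.8, 0.6, 9.6]
gripper_width: 0.3
```

It meets 9.6 N at z of about 74, so this is the open tub. Continuing through the snap.

>>> play_rows([
  {"xyz":[0,0,0.15],"turn":0,"jaw":1},
  {"xyz":[0,0,0.3],"turn":0,"jaw":1},
  {"xyz":[0,0,0.45],"turn":0,"jaw":1},
  {"xyz":[0,0,0.6],"turn":0,"jaw":1},
  {"xyz":[0,0,0.7],"turn":0,"jaw":1},
  {"xyz":[0,0,0.75],"turn":0,"jaw":1},
  {"xyz":[0,0,0.75],"turn":0,"jaw":1},
])

```text
clock: 3.53
eef_pos: [548.5, -149.1, 66.2]
eef_rot: [[0.195, 0.981, 0.002], [0.981, -0.195, -0.001], [-0.0, 0.002, -1.0]]
contact_force: [-3.2, 1.4, 10.9]
gripper_width: -0.2
```

The front bar has bottomed at z = 66.2 on its hard stop. Next is the back bar, 88 mm along tool +y.

>>> play_rows([
  {"xyz":[0,0,-1.5],"turn":0,"jaw":1},
  {"xyz":[0,0.5,-3],"turn":0,"jaw":1},
  {"xyz":[0,3,-3],"turn":0,"jaw":1},
  {"xyz":[0,6,-3],"turn":0,"jaw":1},
  {"xyz":[0,8.2,-3],"turn":0,"jaw":1},
  {"xyz":[0,8.8,-2.5],"turn":0,"jaw":1},
  {"xyz":[0,8.8,-1.5],"turn":0,"jaw":1},
  {"xyz":[0,8.8,-1.2],"turn":0,"jaw":1},
  {"xyz":[0,8.8,-1.0],"turn":0,"jaw":1},
  {"xyz":[0,8.8,-0.85],"turn":0,"jaw":1},
  {"xyz":[0,8.8,-0.75],"turn":0,"jaw":1},
  {"xyz":[0,8.8,-0.75],"turn":0,"jaw":1},
])

```text
clock: 4.53
eef_pos: [633.2, -165.8, 71.1]
eef_rot: [[0.195, 0.981, -0.001], [0.981, -0.195, 0.0], [0.0, -0.001, -1.0]]
contact_force: [-0.3, -0.2, 0.2]
gripper_width: 0.2
```

There is no force at z = 71, so I need to look.

```bash
python3 - <<'E'
from h import *
s,c=wristcam(); print(s['eef_pos'],s['contact_force'])
cv2.imwrite('pics/w3.png',c['frame'][:,:,::-1])
from bench import read_camera
cv2.imwrite('pics/s3.png',read_camera('scene')['frame'][:,:,::-1])
E
```

```text
[ 633.15254175 -165.83259892   71.12725157] [-0.26356523 -0.16260506  0.15848404]
```

View pics/w3.png

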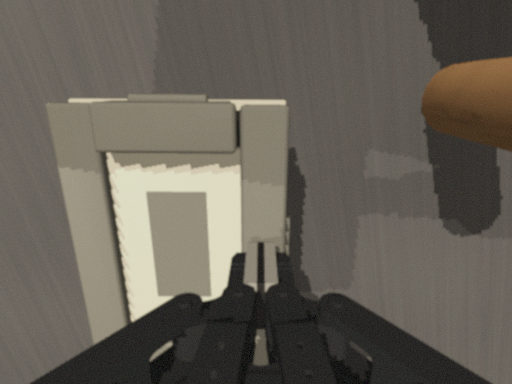

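The tip is on the back bar, which spans columns 243 to 288 with the tip at about 262. The bar seems to have given way already. Pressing on to the stop.

>>> play_rows([
  {"xyz":[0,0,0.15],"turn":0,"jaw":1},
  {"xyz":[0,0,0.3],"turn":0,"jaw":1},
  {"xyz":[0,0,0.45],"turn":0,"jaw":1},
  {"xyz":[0,0,0.6],"turn":0,"jaw":1},
  {"xyz":[0,0,0.7],"turn":0,"jaw":1},
  {"xyz":[0,0,0.75],"turn":0,"jaw":1},
  {"xyz":[0,0,0.75],"turn":0,"jaw":1},
])

```text
clock: 5.22
eef_pos: [634.2, -166.3, 65.7]
eef_rot: [[0.195, 0.981, 0.001], [0.981, -0.195, -0.001], [-0.0, 0.001, -1.0]]
contact_force: [-2.8, 0.5, 6.2]
gripper_width: -0.2
```

The back bar is at its stop (65.7). Next is the left bar: tool +x 64, y -44.

>>> play_rows([
  {"xyz":[0,0,-1.5],"turn":0,"jaw":1},
  {"xyz":[0.5,-0.4,-3],"turn":0,"jaw":1},
  {"xyz":[3,-2,-3],"turn":0,"jaw":1},
  {"xyz":[5,-3.4,-3],"turn":0,"jaw":1},
  {"xyz":[6.2,-4.2,-3],"turn":0,"jaw":1},
  {"xyz":[6.4,-4.35,-2.5],"turn":0,"jaw":1},
  {"xyz":[6.4,-4.35,-1.5],"turn":0,"jaw":1},
  {"xyz":[6.4,-4.35,-1.2],"turn":0,"jaw":1},
  {"xyz":[6.4,-4.35,-1.0],"turn":0,"jaw":1},
  {"xyz":[6.4,-4.35,-0.85],"turn":0,"jaw":1},
  {"xyz":[6.4,-4.35,-0.7],"turn":0,"jaw":1},
  {"xyz":[6.4,-4.35,-0.55],"turn":0,"jaw":1},
  {"xyz":[6.4,-4.35,-0.4],"turn":0,"jaw":1},
  {"xyz":[6.4,-4.35,-0.25],"turn":0,"jaw":1},
  {"xyz":[6.4,-4.35,-0.1],"turn":0,"jaw":1},
  {"xyz":[6.4,-4.35,0],"turn":0,"jaw":1},
  {"xyz":[6.4,-4.35,0],"turn":0,"jaw":1},
])

```text
clock: 6.63
eef_pos: [604.2, -95.9, 66.0]
eef_rot: [[0.195, 0.981, 0.001], [0.981, -0.195, -0.002], [-0.001, 0.001, -1.0]]
contact_force: [-4.2, 0.3, 9.1]
gripper_width: 0.1
```

The left bar is at its stop (66.0). Next is the right bar, 128 mm along tool -x.

>>> play_rows([
  {"xyz":[0,0,-1.5],"turn":0,"jaw":1},
  {"xyz":[-0.5,0,-3],"turn":0,"jaw":1},
  {"xyz":[-4,0,-3],"turn":0,"jaw":1},
  {"xyz":[-8,0,-3],"turn":0,"jaw":1},
  {"xyz":[-11.5,0,-3],"turn":0,"jaw":1},
  {"xyz":[-12.8,0,-2.8],"turn":0,"jaw":1},
  {"xyz":[-12.8,0,-1.8],"turn":0,"jaw":1},
  {"xyz":[-12.8,0,-1.3],"turn":0,"jaw":1},
  {"xyz":[-12.8,0,-1.0],"turn":0,"jaw":1},
  {"xyz":[-12.8,0,-0.85],"turn":0,"jaw":1},
  {"xyz":[-12.8,0,-0.7],"turn":0,"jaw":1},
  {"xyz":[-12.8,0,-0.55],"turn":0,"jaw":1},
  {"xyz":[-12.8,0,-0.4],"turn":0,"jaw":1},
  {"xyz":[-12.8,0,-0.25],"turn":0,"jaw":1},
  {"xyz":[-12.8,0,-0.1],"turn":0,"jaw":1},
  {"xyz":[-12.8,0,0],"turn":0,"jaw":1},
  {"xyz":[-12.8,0,0],"turn":0,"jaw":1},
])

```text
clock: 8.05
eef_pos: [579.5, -219.1, 66.0]
eef_rot: [[0.194, 0.981, 0.001], [0.981, -0.194, 0.002], [0.002, 0.001, -1.0]]
contact_force: [-2.1, 2.6, 9.0]
gripper_width: -0.0
```

All four bars have bottomed. I'll draw back to the first viewing pose to compare.

>>> play_rows([
  {"xyz":[0,0,-1.5],"turn":0,"jaw":1},
  {"xyz":[0,0,-4],"turn":0,"jaw":1},
  {"xyz":[1.5,0,-7.5],"turn":0,"jaw":1},
  {"xyz":[3.5,0,-11],"turn":0,"jaw":1},
  {"xyz":[5,0,-14],"turn":0,"jaw":1},
  {"xyz":[6.2,-0.1,-16],"turn":0,"jaw":1},
  {"xyz":[6.2,-0.15,-16.5],"turn":0,"jaw":1},
  {"xyz":[6.2,-0.15,-16.5],"turn":0,"jaw":1},
  {"xyz":[6.2,-0.15,-16.5],"turn":0,"jaw":1},
])

```text
clock: 8.8
eef_pos: [589.5, -159.6, 227.3]
eef_rot: [[0.195, 0.981, -0.002], [0.981, -0.195, 0.0], [-0.0, -0.002, -1.0]]
contact_force: [-0.2, 0.1, -1.2]
gripper_width: -0.1
```

```bash
python3 - <<'E'
from h import *
import pickle
s,c=wristcam(); print(s['clock'],s['eef_pos'],s['contact_force'],panel(c,(0,512,0,384)))
w=pickle.load(open('w1.pkl','rb'))
r=lambda im: cv2.resize(im[80:250,190:340,::-1],None,fx=2.6,fy=3.5,interpolation=cv2.INTER_CUBIC)
cv2.imwrite('pics/cmp.png',np.hstack([r(w['frame']),r(c['frame'])]))
E
```

```text
8.8 [ 589.47710569 -159.62904082  227.30054517] [-0.19286321  0.10050477 -1.20487256] (((591.3644409179688, -157.30662536621094), (102.3862533569336, 64.85035705566406), 78.36056518554688), 4685)
```

View pics/cmp.png

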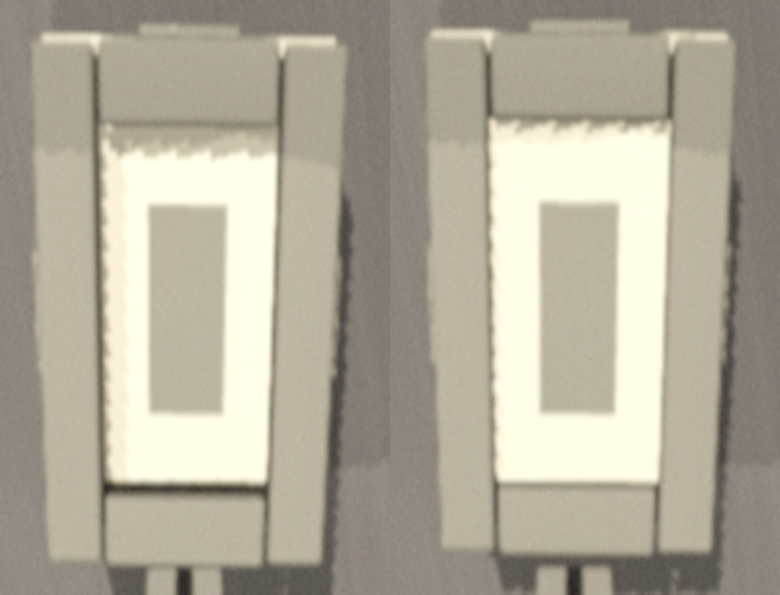

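The left half is before and the right half after. The shadows under the bars have shrunk, the dark gap at the near bar is gone and the outline is about 3% smaller, so all four are down. The tub hasn't moved noticeably. Handing in.

```bash
python3 -c "
from bench import hand_in; print(hand_in())"
```

```text
the job is handed in; nothing more can be done
None
```

I pressed all four rim sections of the open tub (the one at about x 592, y -157 mm) down to their hard stops with closed fingers. I then drew back about 160 mm above it and handed in at 8.8 s; no verdict is reported.

| Section | Tip height at the stop (66 mm when shut) | Upward force |
|---|---|---|
| Front | 66.2 mm | 10.9 N |
| Back | 65.7 mm | 6.2 N |
| Left | 66.0 mm | 9.1 N |
| Right | 66.0 mm | 9.0 N |

- **Final wrist picture:** the shadows and gaps at the rim have shrunk and the lid outline is about 3% smaller, as expected with all four sections down. The fitted panel centre differs by about 2 mm, within measuring error, so the tub hardly moved.
- **Oddity:** partway through the back press, the tip read no force at about 71 mm, because that section had apparently already clicked down. I pressed on and it met the stop.
- **Bystanders:** the other tub, the jar, the tube and the spatula were not re-measured afterwards, but the arm's path kept clear of them.

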